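# Find the slab roller's loose bolt and hold its nut cap open

## Task

First clear the slab roller's caps by nesting the ware in order of size: set the pot upright in the bowl and the slim beaker upright in the pot, without dropping them. Then tap down on the three bolt heads until you find the loose one, which sinks and stays down, lift the hinged cap belonging to that bolt to well over half-way towards upright, and finish holding it open there so that a workmate can get at its nut. Keep the other two caps shut and leave everything else on the table alone.

Things in the scene. Friction and masses are not known exactly. Their poses are not given: they have to be found in the camera images.
- bowl: shallow bisque-fired bowl standing on the table: 136 mm across the rim, 45 mm high, walls 5 mm, flat inner floor 6 mm above its underside and about 80 mm across, mouth about 125 mm. Origin: centre of its underside, z up.
- pot_mid (a point): round bisque-fired pot, standing on a cap at one end of the row: 58 mm across the foot, 66 mm across the rim, 65 mm high, walls 4 mm, inner floor 5 mm above its underside and 50 mm across. Weight about 0.2 kg. This point: on its axis half-way up (32.5 mm above its underside), z along its axis upward.
- beaker_mid (a point): slim bisque-fired beaker, standing on the cap at the other end of the row: 36 mm across the foot, 42 mm across the rim, 100 mm high, walls 4 mm. Weight about 0.1 kg. This point: on its axis half-way up (50 mm above its underside), z along its axis upward.
- cap_a (a joint): angle in rad of the hinged steel nut cap at the robot's right end (-y) of the slab roller's casing: 0 shut, grows as it is lifted, stop at 1.3; falls shut when let go. Plate 98 mm deep (4 to 102 mm from its hinge line), 72 wide, 6 thick, top 68 mm above the table; 0.15 kg. Hinged along the edge nearest the robot: the far edge rises towards the robot. Caps are 100 mm apart.
- cap_a_handle (a point): grip point of the upright dark tab on that cap (a): 86 mm from the hinge line, 26 mm above the cap's top face. The tab is 12 mm thick along the hinge line, 22 mm deep, 39 mm tall with a round top (it ends 13 mm above this point) and open on all sides. Axes turn with the cap: x from the hinge to the far edge, y along the hinge line, z out of the top face.
- cap_a_hinge (a point): middle of the hinge line of cap a, 62 mm above the table. Fixed to the casing: x points straight across the casing from the hinge line to the bolts, y runs along the row of caps and the hinge line, z up.
- bolt_a (a joint): how far in m the bolt belonging to cap a has been driven down: 0 as it stands. Tight bolts give less than 2 mm; the loose one slides down 8 mm under some 4 N and stays down. Which one is loose cannot be seen and differs from run to run.
- bolt_a_top (a point): centre of the top of the hexagon head of the bolt belonging to cap a, directly beyond that cap, 135 mm from its hinge line (49 mm beyond the cap's tab). Head 22 mm across, top 70 mm above the table, 20 mm above the casing's flat top; z up.
- cap_b (a joint): angle in rad of the hinged steel nut cap in the middle of the slab roller's casing: 0 shut, grows as it is lifted, stop at 1.3; falls shut when let go. Plate 98 mm deep (4 to 102 mm from its hinge line), 72 wide, 6 thick, top 68 mm above the table; 0.15 kg. Hinged along the edge nearest the robot: the far edge rises towards the robot. Caps are 100 mm apart.
- cap_b_handle (a point): grip point of the upright dark tab on that cap (b): 86 mm from the hinge line, 26 mm above the cap's top face. The tab is 12 mm thick along the hinge line, 22 mm deep, 39 mm tall with a round top (it ends 13 mm above this point) and open on all sides. Axes turn with the cap: x from the hinge to the far edge, y along the hinge line, z out of the top face.
- cap_b_hinge (a point): middle of the hinge line of cap b, 62 mm above the table. Fixed to the casing: x points straight across the casing from the hinge line to the bolts, y runs along the row of caps and the hinge line, z up.
- bolt_b (a joint): how far in m the bolt belonging to cap b has been driven down: 0 as it stands. Tight bolts give less than 2 mm; the loose one slides down 8 mm under some 4 N and stays down. Which one is loose cannot be seen and differs from run to run.
- bolt_b_top (a point): centre of the top of the hexagon head of the bolt belonging to cap b, directly beyond that cap, 135 mm from its hinge line (49 mm beyond the cap's tab). Head 22 mm across, top 70 mm above the table, 20 mm above the casing's flat top; z up.
- cap_c (a joint): angle in rad of the hinged steel nut cap at the robot's left end (+y) of the slab roller's casing: 0 shut, grows as it is lifted, stop at 1.3; falls shut when let go. Plate 98 mm deep (4 to 102 mm from its hinge line), 72 wide, 6 thick, top 68 mm above the table; 0.15 kg. Hinged along the edge nearest the robot: the far edge rises towards the robot. Caps are 100 mm apart.
- cap_c_handle (a point): grip point of the upright dark tab on that cap (c): 86 mm from the hinge line, 26 mm above the cap's top face. The tab is 12 mm thick along the hinge line, 22 mm deep, 39 mm tall with a round top (it ends 13 mm above this point) and open on all sides. Axes turn with the cap: x from the hinge to the far edge, y along the hinge line, z out of the top face.
- cap_c_hinge (a point): middle of the hinge line of cap c, 62 mm above the table. Fixed to the casing: x points straight across the casing from the hinge line to the bolts, y runs along the row of caps and the hinge line, z up.
- bolt_c (a joint): how far in m the bolt belonging to cap c has been driven down: 0 as it stands. Tight bolts give less than 2 mm; the loose one slides down 8 mm under some 4 N and stays down. Which one is loose cannot be seen and differs from run to run.
- bolt_c_top (a point): centre of the top of the hexagon head of the bolt belonging to cap c, directly beyond that cap, 135 mm from its hinge line (49 mm beyond the cap's tab). Head 22 mm across, top 70 mm above the table, 20 mm above the casing's flat top; z up.
- turner: bystander, not to be disturbed: spatula near the robot. Origin on its underside.
- glaze_brush: bystander, not to be disturbed: brush beyond the bowl. Origin on its underside.
- slip_jar: bystander, not to be disturbed: white lidded jar beyond the bowl. Origin on its underside.
- paddle: bystander, not to be disturbed: wooden paddle at the robot's left. Origin on its underside.
- cone_weight: bystander, not to be disturbed: small steel weight right of the bowl. Origin on its underside.
- tiles: bystander, not to be disturbed: stack of terracotta tiles right of the bowl. Origin on its underside.

How it is judged:
By the outcome, as a careful person would: the job done as asked, in the order asked, and still so for the second after the job is handed in, while the arm keeps its last pose, push and grip.
It also fails if it takes over 72 s, if anything falls off the work surface, if the arm or the gripper's body presses on something with over 40 N, if the wrist force passes 120 N, or if a joint passes its speed limit or range.

## Robot

A 7-joint arm with a two-finger parallel gripper is mounted at the origin on the work surface. World frame = base frame: x ahead of the robot, y to its left, z up, the work surface at z = 0. Lengths are in m, angles in rad, forces in N, time in s.
With the tool pointing down it reaches from about 0.425 to 1.025 m from the base axis. Payload 3.6 kg.
Tool frame: the origin (TCP) lies between the finger pads; the fingertips stand 22 mm ahead of it and the grasp point (between the pads) lies 3 mm ahead of it (ctrl.tip_reach is the distance from the TCP to the fingertips, in m); z points along the fingers, y is the line along which they close (so a half turn about z gives the same grasp; the last joint's range is limited). The gripper opens to 85 mm and grips with 20 to 120 N. Pads are 22 mm wide; open, the fingers measure 114 mm over their backs; the gripper's body (76 mm by 85 mm) begins 54 mm behind the grasp point. The pads swing forward as they close: fully open they stand 13 mm farther back than shut.
Start: joints at [1.038, 0.591, 0.048, 1.609, -0.033, 0.943, -0.034], TCP at [0.309, -0.656, 0.253] pointing down, gripper open.
Joint ranges: [-2.69, 2.69], [-0.47, 2.24], [-1.27, 1.36], [0.19, 2.51], [-1.53, 4.68], [0.08, 2.07], [-3.09, 3.09]. Speed limits (rad/s): [2.57, 2.57, 3.14, 3.14, 3.14, 3.14, 3.14].

## Interface

Orientations are given as a rotation vector (axis times angle).
In Python, from bench import ctrl, imaging gives the robot as it stands. The module is installed in compiled form; this text tells all that it offers.
- The arm moves only by the shell command python3 -m handwheel 'ROWS'. ROWS is JSON, a list of rows, each an object with "slide": the shift along the world's x, y, z in cm, a list of three; "turn": the turn, a rotation vector about the world's x, y, z in rad, a list of three; "grip": the closure, from 0 (fully open) to 1 (shut). In form: [{"slide": [dx, dy, dz], "turn": [wx, wy, wz], "grip": grip}, ...]. A call has 1 to 10 rows; each row is the pose to reach, as a shift and turn from the pose commanded when the call began; what a row does not reach only later rows make up. A row lasts 1/12 s, in which the tool goes at most 41.7 mm and 7.16 degrees, less where a joint would pass 70% of its speed; a pose out of reach is approached as far as the arm can. A call with a gripper value outside its range is refused whole. The fingers move at their own pace and stop on an object; the grip force is fixed at half the most. Time passes only in rows, so rows that repeat a pose let the fingers close. It gives the time, the measured TCP pose, the force, the opening and the grip force at its end, in the units of the state.
- ctrl.read_state(): the state, without advancing time (a new reading comes with each control period).
- imaging.read_camera(name): name is "scene" or "top" or "wrist"; returns (picture, depth): 480x640x3 uint8, red, green, blue; 480x640 float32, m along the optical axis (not along the pixel's ray), 0 where there is no reading.
- imaging.calibration(name): a dict with "intrinsics" (3x3 intrinsics, pixels), "pose" (4x4, takes a point from camera to world coordinates). Camera axes: x right, y up, looking along -z (the intrinsics and any distortion apply to the point x, -y, -z); pixel columns grow to the right and rows downward; lengths in m; the calibration is good to about 2 mm. A picture is of the moment at which its call begins: read the wrist's pose just before it. calibration takes no time and is no camera call; for the wrist camera it gives the pose at the moment of the call.
- ctrl.sign_off(): hands the job in; it is judged then, once.
Trained networks look in the newest picture that a camera, given by its name, has taken for a name from the list of things; names that differ only in an ending like _2 or _b are one class to them, and where a whole thing is asked for, a point or a joint stands for the part that bears it (a point fixed in the world has none). Each returns a list of dicts, best first, with "confidence" (0 to 1); they miss things now and then, are a little off and sometimes report something else, mostly with a low value. They report only what shows in the picture. A call takes as long as a camera call.
- imaging.regions_of(label, camera): "pixels" (480x640 bool, what is visible of it) and "centre" ([row, column] in pixels, amid what is visible of it).
The state is a dict: "time_s": time; "q": joint angles; "qd": joint speeds; "joint_efforts": joint torques, N m; "tool_pos": TCP position; "tool_rot": TCP orientation; "ft_force": force on the tool from outside, world axes, zero at the start; "ft_torque": the same for the moment, N m; "width": finger opening in m; "gripper_force": force on a finger pad.
Only numpy, scipy, OpenCV 4.12 (cv2) and the standard library are available. Lean on these libraries where they do the work, as an engineer would, in place of code of your own. Each camera call takes 0.05 s, during which the arm holds its last target. There are 200 camera calls.

## Working session

There is one attempt and no reset: what is moved stays moved. The work goes in short steps, Python scripts to look and compute and a shell command to move; the robot and the scene stay as the last step left them, time stands still between calls to the robot, and variables do not carry over. Pictures are saved under pics/ and viewed, at most 10 in all, crops included, and the job is handed in when it is done.

```bash
mkdir -p pics; cat > h.py <<'E'
import numpy as np, cv2
from bench import ctrl, imaging
def cloud(name):
    c=imaging.calibration(name); p,d=imaging.read_camera(name)
    K=np.array(c["intrinsics"]);T=np.array(c["pose"])
    v,u=np.mgrid[0:480,0:640]
    x=(u-K[0,2])/K[0,0]*d; y=(v-K[1,2])/K[1,1]*d
    P=np.stack([x,-y,-d],-1)@T[:3,:3].T+T[:3,3]
    P[d==0]=np.nan
    return p,P
def save(n,p): cv2.imwrite(f"pics/{n}.png",p[:,:,::-1])
E
python3 - <<'E'
from h import *
for n in("top","scene"):
    c=imaging.calibration(n);print(n,{k:(np.round(v,3).tolist() if hasattr(v,'__len__') else v) for k,v in c.items()})
    p,P=cloud(n);save(n+"1",p);np.save(n+"P.npy",P)
    for l in("bowl","pot_mid","beaker_mid","cap_a_handle","bolt_a_top"):
        for r in imaging.regions_of(l,n):
            q=P[r["pixels"]];q=q[~np.isnan(q[:,0])]
            if len(q): print(l,round(r["confidence"],2),np.round(r["centre"]),np.round(np.median(q,0),3),np.round(np.percentile(q,2,0),3),np.round(np.percentile(q,98,0),3))
s=ctrl.read_state();print({k:np.round(v,3).tolist() for k,v in s.items()})
E
```

```text
top {'intrinsics': [[434.58, 0.0, 326.252], [0.0, 434.58, 240.96], [0.0, 0.0, 1.0]], 'pose': [[0.029, 0.987, -0.158, 0.32], [-0.999, 0.032, 0.012, -0.047], [0.017, 0.158, 0.987, 1.251], [0.0, 0.0, 0.0, 1.0]]}
bowl 0.69 [254. 425.] [ 0.492 -0.335  0.016] [ 0.429 -0.388  0.002] [ 0.547 -0.271  0.047]
bowl 0.27 [210. 235.] [0.577 0.187 0.068] [0.505 0.166 0.05 ] [0.602 0.241 0.12 ]
pot_mid 0.73 [226. 226.] [0.541 0.212 0.094] [0.506 0.176 0.068] [0.566 0.237 0.135]
beaker_mid 0.85 [233. 302.] [0.521 0.005 0.136] [ 0.493 -0.014  0.07 ] [0.531 0.02  0.171]
cap_a_handle 0.68 [222. 304.] [0.533 0.004 0.068] [ 0.482 -0.031  0.063] [0.577 0.041 0.128]
scene {'intrinsics': [[491.683, 0.0, 317.743], [0.0, 491.683, 233.338], [0.0, 0.0, 1.0]], 'pose': [[0.436, -0.549, 0.713, 1.294], [0.9, 0.254, -0.355, -0.456], [0.014, 0.796, 0.605, 0.774], [0.0, 0.0, 0.0, 1.0]]}
bowl 0.84 [283. 204.] [ 0.465 -0.327  0.02 ] [ 0.425 -0.386  0.003] [ 0.548 -0.269  0.045]
pot_mid 0.67 [208. 426.] [0.542 0.197 0.114] [0.504 0.176 0.073] [0.566 0.237 0.134]
beaker_mid 0.72 [208. 425.] [0.542 0.197 0.113] [0.504 0.176
[... 272 characters left out ...]
.084 0.054] [0.632 0.102 0.071]
cap_a_handle 0.7 [366. 216.] [ 0.686 -0.365  0.017] [ 0.601 -0.382  0.007] [ 0.793 -0.339  0.021]
cap_a_handle 0.68 [247. 351.] [ 0.553 -0.006  0.068] [ 0.481 -0.034  0.063] [0.577 0.04  0.105]
cap_a_handle 0.32 [283. 205.] [ 0.464 -0.326  0.021] [ 0.424 -0.387  0.003] [ 0.548 -0.268  0.045]
{'time_s': 0.6, 'q': [1.038, 0.591, 0.048, 1.609, -0.033, 0.943, -0.034], 'qd': [-0.0, -0.0, -0.001, 0.0, 0.0, -0.002, -0.0], 'joint_efforts': [0.0, -54.83, 1.546, -19.842, 0.009, 0.002, 0.0], 'tool_pos': [0.309, -0.656, 0.253], 'tool_rot': [3.066, 0.685, -0.0], 'ft_force': [-0.202, 0.018, -0.007], 'ft_torque': [0.062, -0.048, -0.005], 'gripper_force': 0.0, 'width': 0.085}
```

View pics/top1.png

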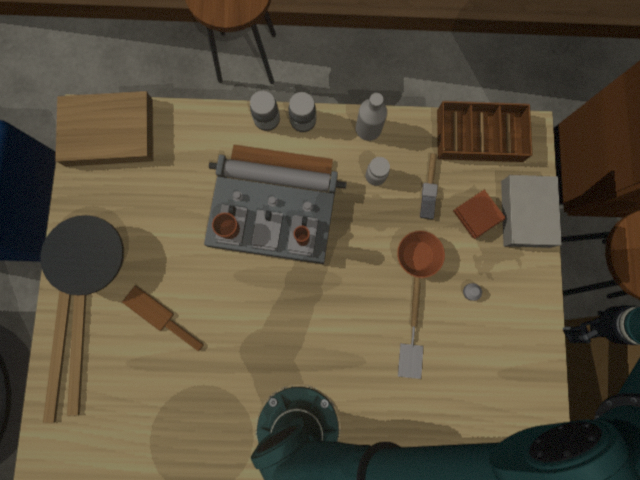

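View pics/scene1.png

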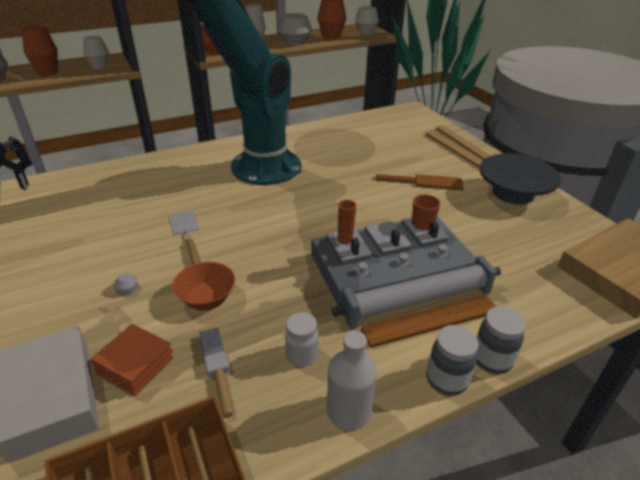

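The pot stands on cap c (top px 225,225), the beaker on cap a (302,233), and the bowl is at (420,254). The bolts are at about (239,197), (272,201) and (307,206). The row is slightly turned. Next I'll fit precise positions.

```bash
cat > fit.py <<'E'
from h import *
from scipy.optimize import least_squares
from scipy.ndimage import label
def circ(q):
    f=lambda p:np.hypot(q[:,0]-p[0],q[:,1]-p[1])-p[2]
    return least_squares(f,[*q[:,:2].mean(0),.03],loss='soft_l1',f_scale=.002).x
def box(P,lo,hi):
    q=P.reshape(-1,3);return q[np.all((q>lo)&(q<hi),1)]
if __name__=="__main__":
  for n in("top","scene"):
    P=np.load(n+"P.npy");print(n)
    for nm,lo,hi in(("pot",(.47,.14,.120),(.60,.27,.140)),("beaker",(.46,-.05,.150),(.57,.06,.175)),("bowl",(.40,-.42,.039),(.57,-.24,.05))):
        q=box(P,lo,hi);print(nm,len(q),np.round(circ(q),4),"zmax",np.percentile(q[:,2],95).round(4), "mid",((q.min(0)+q.max(0))/2).round(4),np.ptp(q,0).round(3))
    # bolts: z 0.065-.075, x .58-.66
    v=np.nan_to_num(P)
    m=(v[...,2]>.062)&(v[...,2]<.076)&(v[...,0]>.585)&(v[...,0]<.66)&(v[...,1]>-.04)&(v[...,1]<.24)
    L,k=label(m)
    for i in range(1,k+1):
        q=P[L==i]
        if len(q)>8: print("bolt?",len(q),((q.min(0)+q.max(0))/2).round(4),np.ptp(q,0).round(4))
    m=(v[...,2]>.080)&(v[...,2]<.111)&(v[...,0]>.53)&(v[...,0]<.62)&(v[...,1]>-.04)&(v[...,1]<.24)
    L,k=label(m)
    for i in range(1,k+1):
        q=P[L==i]
        if len(q)>8: print("tab?",len(q),((q.min(0)+q.max(0))/2).round(4),np.ptp(q,0).round(4),q[:,2].max().round(3))
E
python3 fit.py
```

```text
top
pot 172 [0.5354 0.2061 0.0305] zmax 0.1356 mid [0.5357 0.207  0.129 ] [0.065 0.065 0.017]
beaker 108 [0.5117 0.0031 0.0186] zmax 0.1707 mid [0.5123 0.0029 0.1613] [0.04  0.038 0.021]
bowl 380 [ 0.487  -0.3279  0.0635] zmax 0.048 mid [ 0.4866 -0.3282  0.0445] [0.134 0.134 0.011]
bolt? 44 [0.6331 0.1929 0.0698] [0.0197 0.0191 0.0087]
bolt? 45 [0.6219 0.0934 0.0692] [0.0191 0.0172 0.011 ]
bolt? 45 [ 0.6106 -0.005   0.0698] [0.0193 0.0171 0.0113]
bolt? 49 [0.5951 0.2241 0.0684] [0.0199 0.0202 0.0096]
bolt? 61 [0.5926 0.1784 0.0691] [0.0143 0.0334 0.01  ]
bolt? 24 [0.5891 0.1224 0.0673] [0.0078 0.0224 0.0089]
tab? 55 [0.5846 0.1987 0.0949] [0.0211 0.015  0.0287] 0.109
tab? 50 [0.573  0.0992 0.0955] [0.022  0.014  0.0307] 0.111
tab? 83 [0.5469 0.2121 0.0956] [0.0329 0.046  0.0307] 0.111
tab? 43 [ 5.61e-01 -2.00e-04  9.50e-02] [0.0206 0.0129 0.0282] 0.109
tab? 9 [0.5384 0.1768 0.0943] [0.0142 0.0024 0.0283] 0.108
scene
pot 292 [0.535  0.2062 0.0306] zmax 0.1338 mid [0.5353 0.2065 0.1279] [0.067 0.067 0.016]
beaker 242 [0.5121 0.0029 0.0186] zmax 0.1682 mid [0.5116 0.0032 0.1597] [0.042 0.04  0.019]
bowl 458 [ 0.4867 -0.3281  0.0641] zmax 0.0457 mid [ 0.4856 -0.3275  0.0431] [0.136 0.134 0.008]
bolt? 154 [0.5949 0.1981 0.0689] [0.0195 0.0754 0.0136]
bolt? 46 [0.5888 0.1132 0.0662] [0.0072 0.0433 0.0069]
bolt? 63 [0.6338 0.194  0.0676] [0.0203 0.0203 0.0103]
bolt? 69 [0.6208 0.094  0.0673] [0.0234 0.0202 0.0102]
bolt? 69 [ 0.6091 -0.0055  0.0673] [0.0234 0.0185 0.0102]
tab? 323 [0.5636 0.201  0.0955] [0.067  0.0509 0.0309] 0.111
tab? 105 [0.5719 0.0993 0.0947] [0.0252 0.0161 0.0289] 0.109
tab? 100 [5.617e-01 4.000e-04 9.450e-02] [0.0254 0.0152 0.0276] 0.108
```

```bash
python3 -m handwheel '[{"slide":[2,4,1],"turn":[0,0,-0.11],"grip":0},{"slide":[3,8,2],"turn":[0,0,-0.22],"grip":0},{"slide":[4,12,3],"turn":[0,0,-0.33],"grip":0},{"slide":[5,16,3],"turn":[0,0,-0.44],"grip":0},{"slide":[6,20,3],"turn":[0,0,-0.555],"grip":0},{"slide":[7,24,3],"turn":[0,0,-0.555],"grip":0},{"slide":[8,28,3],"turn":[0,0,-0.555],"grip":0},{"slide":[9,32,3],"turn":[0,0,-0.555],"grip":0},{"slide":[10,36,3],"turn":[0,0,-0.555],"grip":0},{"slide":[11,40,3],"turn":[0,0,-0.555],"grip":0}]'; python3 -m handwheel '[{"slide":[1,4,0],"turn":[0,0,0],"grip":0},{"slide":[2,8,0],"turn":[0,0,0],"grip":0},{"slide":[3,12,0],"turn":[0,0,0],"grip":0},{"slide":[4,16,0],"turn":[0,0,0],"grip":0},{"slide":[5,20,0],"turn":[0,0,0],"grip":0},{"slide":[6,24,0],"turn":[0,0,0],"grip":0},{"slide":[7,28,0],"turn":[0,0,0],"grip":0},{"slide":[8,32,0],"turn":[0,0,0],"grip":0},{"slide":[9,36,0],"turn":[0,0,0],"grip":0},{"slide":[10,40,0],"turn":[0,0,0],"grip":0}]'
```

```text
time_s: 1.43
tool_pos: [0.4183, -0.2564, 0.2837]
tool_rot: [3.136, -0.181, 0.001]
ft_force: [0.9, 0.3, 0.5]
width: 0.0852
gripper_force: 0.0
time_s: 2.27
tool_pos: [0.5184, 0.1437, 0.2837]
tool_rot: [-3.136, 0.181, -0.001]
ft_force: [1.1, -0.7, -0.2]
width: 0.0855
gripper_force: 0.0
```

```bash
python3 -m handwheel '[{"slide":[1,3.2,0],"turn":[0,0,0],"grip":0},{"slide":[1.66,6.24,-1],"turn":[0,0,0],"grip":0},{"slide":[1.66,6.24,-4],"turn":[0,0,0],"grip":0},{"slide":[1.66,6.24,-7],"turn":[0,0,0],"grip":0},{"slide":[1.66,6.24,-10],"turn":[0,0,0],"grip":0},{"slide":[1.66,6.24,-12.5],"turn":[0,0,0],"grip":0},{"slide":[1.66,6.24,-14.5],"turn":[0,0,0],"grip":0},{"slide":[1.66,6.24,-16],"turn":[0,0,0],"grip":0},{"slide":[1.66,6.24,-16.8],"turn":[0,0,0],"grip":0},{"slide":[1.66,6.24,-16.8],"turn":[0,0,0],"grip":0}]'; python3 - <<'E'
from h import *
p,P=cloud("scene");save("s2",p[120:320,250:550].repeat(2,0).repeat(2,1))
E
```

```text
time_s: 3.1
tool_pos: [0.5338, 0.2037, 0.1138]
tool_rot: [3.135, -0.181, -0.004]
ft_force: [-0.6, 0.3, 0.1]
width: 0.0849
gripper_force: 0.0
```

View pics/s2.png

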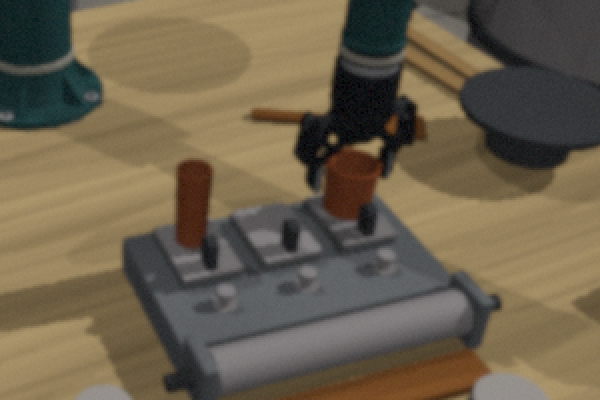

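The open fingers straddle the pot's upper half (crop px 310–410, 170). I'll correct about 2 mm and close.

```bash
python3 -m handwheel '[{"slide":[0.1,0.2,0],"turn":[0,0,0],"grip":0},{"slide":[0.1,0.2,0],"turn":[0,0,0],"grip":0.3},{"slide":[0.1,0.2,0],"turn":[0,0,0],"grip":1},{"slide":[0.1,0.2,0],"turn":[0,0,0],"grip":1},{"slide":[0.1,0.2,0],"turn":[0,0,0],"grip":1},{"slide":[0.1,0.2,0],"turn":[0,0,0],"grip":1},{"slide":[0.1,0.2,0],"turn":[0,0,0],"grip":1},{"slide":[0.1,0.2,0],"turn":[0,0,0],"grip":1}]'
```

```text
time_s: 3.82
tool_pos: [0.5367, 0.2068, 0.1173]
tool_rot: [-3.135, 0.181, -0.004]
ft_force: [-0.3, 0.4, 6.1]
width: 0.0641
gripper_force: 64.3
```

```bash
python3 -m handwheel '[{"slide":[0,0,0.8],"turn":[0,0,0],"grip":1},{"slide":[0,0,2.5],"turn":[0,0,0],"grip":1},{"slide":[0,0,5],"turn":[0,0,0],"grip":1},{"slide":[0,0,8],"turn":[0,0,0],"grip":1},{"slide":[0,0,11],"turn":[0,0,0],"grip":1},{"slide":[0,-1,14],"turn":[0,0,0],"grip":1},{"slide":[-0.4,-3,16],"turn":[0,0,0],"grip":1},{"slide":[-0.7,-6,17],"turn":[0,0,0],"grip":1},{"slide":[-1,-9,17],"turn":[0,0,0],"grip":1},{"slide":[-1.2,-12,17],"turn":[0,0,0],"grip":1}]';  python3 -m handwheel '[{"slide":[-0.3,-3,0],"turn":[0,0,0],"grip":1},{"slide":[-0.6,-6,0],"turn":[0,0,0],"grip":1},{"slide":[-0.9,-9,0],"turn":[0,0,0],"grip":1},{"slide":[-1.2,-12,0],"turn":[0,0,0],"grip":1},{"slide":[-1.5,-15,0],"turn":[0,0,0],"grip":1},{"slide":[-1.8,-18,0],"turn":[0,0,0],"grip":1},{"slide":[-2.1,-21,0],"turn":[0,0,0],"grip":1},{"slide":[-2.4,-24,0],"turn":[0,0,0],"grip":1},{"slide":[-2.7,-27,0],"turn":[0,0,0],"grip":1},{"slide":[-3,-30,0],"turn":[0,0,0],"grip":1}]'
```

```text
time_s: 4.65
tool_pos: [0.5234, 0.085, 0.2872]
tool_rot: [-3.136, 0.179, -0.004]
ft_force: [0.6, -0.3, -1.7]
width: 0.064
gripper_force: 66.4
time_s: 5.48
tool_pos: [0.4928, -0.2152, 0.286]
tool_rot: [-3.136, 0.181, -0.0]
ft_force: [1.0, 0.1, -1.0]
width: 0.0639
gripper_force: 66.4
```

```bash
python3 -m handwheel '[{"slide":[-0.2,-3,0],"turn":[0,0,0],"grip":1},{"slide":[-0.4,-6,0],"turn":[0,0,0],"grip":1},{"slide":[-0.5,-9,0],"turn":[0,0,-0],"grip":1},{"slide":[-0.6,-10.7,-1],"turn":[0,0,0],"grip":1},{"slide":[-0.6,-11.2,-4],"turn":[0,0,0],"grip":1},{"slide":[-0.6,-11.2,-8],"turn":[0,0,0],"grip":1},{"slide":[-0.6,-11.2,-12],"turn":[0,0,0],"grip":1},{"slide":[-0.6,-11.2,-15],"turn":[0,0,0],"grip":1},{"slide":[-0.6,-11.2,-16.5],"turn":[0,0,0],"grip":1},{"slide":[-0.6,-11.2,-16.5],"turn":[0,0,0],"grip":1}]'; python3 - <<'E'
from fit import *
for n in("top","scene"):
    p,P=cloud(n)
    q=box(P,(.44,-.38,.118),(.54,-.28,.142));print(len(q));
    if len(q)>20:print(circ(q).round(4),q[:,2].max())
    q=box(P,(.40,-.42,.039),(.57,-.24,.05));print(circ(q).round(4),((q.min(0)+q.max(0))/2).round(4))
save("s3",p)
print(np.round(ctrl.read_state()["tool_pos"],4))
E
```

```text
time_s: 6.32
tool_pos: [0.485, -0.3242, 0.117]
tool_rot: [-3.133, 0.18, 0.011]
ft_force: [0.5, 0.2, -1.0]
width: 0.0641
gripper_force: 66.7
67
[ 0.4859 -0.3233  0.0322] 0.1377606383246246
[ 0.4869 -0.3276  0.0634] [ 0.488  -0.302   0.0441]
564
[ 0.4861 -0.3246  0.0312] 0.14147703962054436
[ 0.4867 -0.3282  0.064 ] [ 0.4881 -0.3277  0.0433]
[ 0.4877 -0.326   0.1206]
```

View pics/s3.png

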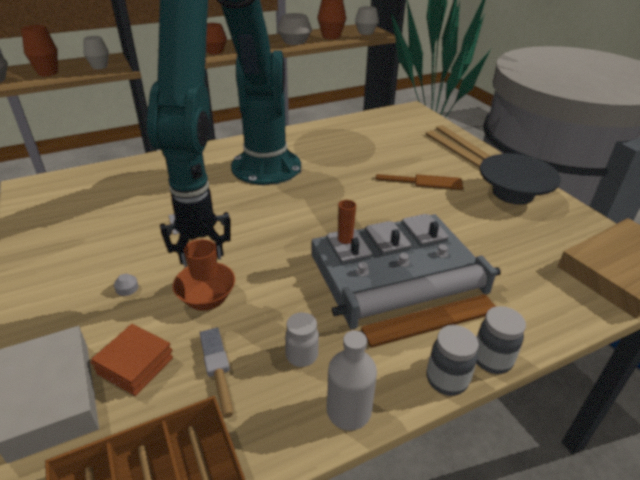

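The pot hangs upright and centred over the bowl (scene px 203,260). Lowering it.

```bash
python3 -m handwheel '[{"slide":[-0.05,-0.2,-2],"turn":[0,0,0],"grip":1},{"slide":[-0.05,-0.2,-4],"turn":[0,0,0],"grip":1},{"slide":[-0.05,-0.2,-5.2],"turn":[0,0,0],"grip":1},{"slide":[-0.05,-0.2,-5.7],"turn":[0,0,0],"grip":1},{"slide":[-0.05,-0.2,-6.0],"turn":[0,0,0],"grip":1},{"slide":[-0.05,-0.2,-6.2],"turn":[0,0,0],"grip":1},{"slide":[-0.05,-0.2,-6.3],"turn":[0,0,0],"grip":1},{"slide":[-0.05,-0.2,-6.3],"turn":[0,0,0],"grip":1},{"slide":[-0.05,-0.2,-6.3],"turn":[0,0,0],"grip":1}]'
```

```text
time_s: 7.17
tool_pos: [0.4876, -0.3282, 0.058]
tool_rot: [3.136, -0.181, 0.002]
ft_force: [0.2, 0.3, -1.8]
width: 0.0637
gripper_force: 66.6
```

```bash
python3 -m handwheel '[{"slide":[0,0,-0.1],"turn":[0,0,0],"grip":1},{"slide":[0,0,-0.2],"turn":[0,0,0],"grip":1},{"slide":[0,0,-0.25],"turn":[0,0,0],"grip":1},{"slide":[0,0,-0.25],"turn":[0,0,0],"grip":1},{"slide":[0,0,-0.25],"turn":[0,0,0],"grip":1}]'
```

```text
time_s: 7.58
tool_pos: [0.4873, -0.3281, 0.0554]
tool_rot: [3.136, -0.181, 0.001]
ft_force: [-0.9, 0.8, 5.6]
width: 0.064
gripper_force: 67.1
```

```bash
python3 -m handwheel '[{"slide":[0,0,0],"turn":[0,0,0],"grip":0.15},{"slide":[0,0,0],"turn":[0,0,0],"grip":0.08},{"slide":[0,0,0],"turn":[0,0,0],"grip":0.08},{"slide":[0,0,0.5],"turn":[0,0,0],"grip":0.08},{"slide":[0,0,1.5],"turn":[0,0,0],"grip":0.08},{"slide":[0,0,4],"turn":[0,0,0],"grip":0.08},{"slide":[0,0,8],"turn":[0,0,0],"grip":0.08},{"slide":[0,0,12],"turn":[0,0,0],"grip":0.08},{"slide":[0,0,16],"turn":[0,0,0],"grip":0},{"slide":[0,0,20],"turn":[0,0,0],"grip":0}]'; python3 - <<'E'
from fit import *
for n in("top","scene"):
    p,P=cloud(n)
    q=box(P,(.44,-.38,.055),(.54,-.28,.085));print(len(q));
    if len(q)>20:print(circ(q).round(4),q[:,2].max())
    q=box(P,(.40,-.42,.039),(.57,-.24,.05));print(circ(q).round(4),((q.min(0)+q.max(0))/2).round(4))
    q=box(P,(.46,-.05,.150),(.57,.06,.175));print("bk",circ(q).round(4))
print(np.round(ctrl.read_state()["tool_pos"],4))
E
```

```text
time_s: 8.42
tool_pos: [0.4867, -0.3277, 0.2576]
tool_rot: [3.136, -0.181, 0.001]
ft_force: [1.5, -0.6, -0.3]
width: 0.0859
gripper_force: 0.0
152
[ 0.4859 -0.3267  0.0303] 0.07588769217279734
[ 0.4863 -0.3275  0.0627] [ 0.4847 -0.328   0.0444]
bk [0.5118 0.003  0.0186]
402
[ 0.4863 -0.3276  0.0304] 0.07414310619344167
[ 0.4863 -0.3281  0.0623] [ 0.4845 -0.3277  0.0445]
bk [0.5125 0.0029 0.0187]
[ 0.491  -0.3306  0.263 ]
```

```bash
python3 -m handwheel '[{"slide":[0.2,3,0],"turn":[0,0,0],"grip":0},{"slide":[0.5,7,0],"turn":[0,0,0],"grip":0},{"slide":[0.8,11,0],"turn":[0,0,0],"grip":0},{"slide":[1.1,15,0],"turn":[0,0,0],"grip":0},{"slide":[1.4,19,0],"turn":[0,0,0],"grip":0},{"slide":[1.6,23,0],"turn":[0,0,0],"grip":0},{"slide":[1.8,27,0],"turn":[0,0,0],"grip":0},{"slide":[2,31,0],"turn":[0,0,0],"grip":0},{"slide":[2.1,33.3,0],"turn":[0,0,0],"grip":0},{"slide":[2.1,33.3,-1],"turn":[0,0,0],"grip":0}]';python3 -m handwheel '[{"slide":[0,0,-2],"turn":[0,0,0],"grip":0},{"slide":[0,0,-4.5],"turn":[0,0,0],"grip":0},{"slide":[0,0,-7],"turn":[0,0,0],"grip":0},{"slide":[0,0,-9],"turn":[0,0,0],"grip":0},{"slide":[0,0,-10.3],"turn":[0,0,0],"grip":0},{"slide":[0,0,-10.7],"turn":[0,0,0],"grip":0},{"slide":[0,0,-10.7],"turn":[0,0,0],"grip":0},{"slide":[0,0,-10.7],"turn":[0,0,0],"grip":0}]'
```

```text
time_s: 9.35
tool_pos: [0.5095, 0.0122, 0.2463]
tool_rot: [-3.133, 0.164, -0.007]
ft_force: [0.3, -0.2, -0.4]
width: 0.0854
gripper_force: 0.0
time_s: 10.02
tool_pos: [0.5084, 0.0046, 0.1381]
tool_rot: [3.136, -0.182, 0.0]
ft_force: [0.2, 0.5, 0.5]
width: 0.0853
gripper_force: 0.0
```

```bash
python3 -m handwheel '[{"slide":[0.35,-0.15,0.8],"turn":[0,0,0],"grip":0},{"slide":[0.35,-0.15,0.8],"turn":[0,0,0],"grip":0},{"slide":[0.35,-0.15,0.8],"turn":[0,0,0],"grip":0.3},{"slide":[0.35,-0.15,0.8],"turn":[0,0,0],"grip":1},{"slide":[0.35,-0.15,0.8],"turn":[0,0,0],"grip":1},{"slide":[0.35,-0.15,0.8],"turn":[0,0,0],"grip":1},{"slide":[0.35,-0.15,0.8],"turn":[0,0,0],"grip":1},{"slide":[0.35,-0.15,0.8],"turn":[0,0,0],"grip":1},{"slide":[0.35,-0.15,0.8],"turn":[0,0,0],"grip":1}]'
```

```text
time_s: 10.77
tool_pos: [0.5118, 0.0035, 0.1464]
tool_rot: [3.136, -0.181, 0.0]
ft_force: [-2.1, -0.6, 6.1]
width: 0.0404
gripper_force: 59.5
```

```bash
python3 -m handwheel '[{"slide":[0,0,0.8],"turn":[0,0,0],"grip":1},{"slide":[0,0,2.5],"turn":[0,0,0],"grip":1},{"slide":[0,0,5],"turn":[0,0,0],"grip":1},{"slide":[0,-1,8],"turn":[0,0,0],"grip":1},{"slide":[-0.2,-3,9],"turn":[0,0,0],"grip":1},{"slide":[-0.4,-6,9],"turn":[0,0,0],"grip":1},{"slide":[-0.7,-9,9],"turn":[0,0,0],"grip":1},{"slide":[-1,-12,9],"turn":[0,0,0],"grip":1},{"slide":[-1.2,-15,9],"turn":[0,0,0],"grip":1},{"slide":[-1.4,-18,9],"turn":[0,0,0],"grip":1}]';  python3 -m handwheel '[{"slide":[-0.2,-3,0],"turn":[0,0,0],"grip":1},{"slide":[-0.5,-6,0],"turn":[0,0,0],"grip":1},{"slide":[-0.7,-9,0],"turn":[0,0,0],"grip":1},{"slide":[-0.9,-12,0],"turn":[0,0,0],"grip":1},{"slide":[-1.1,-14,0],"turn":[0,0,0],"grip":1},{"slide":[-1.15,-15,0],"turn":[0,0,0],"grip":1},{"slide":[-1.15,-15.05,-1],"turn":[0,0,0],"grip":1},{"slide":[-1.15,-15.05,-4],"turn":[0,0,0],"grip":1},{"slide":[-1.15,-15.05,-5.5],"turn":[0,0,0],"grip":1},{"slide":[-1.15,-15.05,-5.5],"turn":[0,0,0],"grip":1}]'; python3 - <<'E'
from fit import *
for n in("top","scene"):
    p,P=cloud(n)
    q=box(P,(.44,-.38,.090),(.54,-.28,.15));print(len(q),circ(q[q[:,2]<.125]).round(4))
print(np.round(ctrl.read_state()["tool_pos"],4))
save("s4",p[150:350,100:400].repeat(2,0).repeat(2,1))
E
```

```text
time_s: 11.6
tool_pos: [0.4969, -0.1776, 0.236]
tool_rot: [-3.136, 0.18, 0.001]
ft_force: [1.4, -1.2, -1.1]
width: 0.0403
gripper_force: 60.6
time_s: 12.43
tool_pos: [0.4841, -0.3227, 0.1768]
tool_rot: [-3.131, 0.176, 0.012]
ft_force: [-0.7, 0.3, -1.2]
width: 0.04
gripper_force: 60.7
59 [ 0.4835 -0.3207  0.0163]
340 [ 0.4836 -0.3229  0.0182]
[ 0.4862 -0.3247  0.18  ]
```

View pics/s4.png

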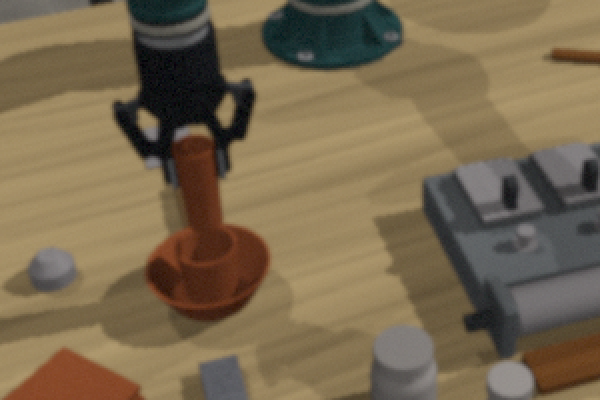

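Beaker hangs over the pot's mouth (crop px 205,240). Lowering in two steps.

```bash
python3 -m handwheel '[{"slide":[0,0,-1],"turn":[0,0,0],"grip":1},{"slide":[0,0,-2],"turn":[0,0,0],"grip":1},{"slide":[0,0,-2],"turn":[0,0,0],"grip":1},{"slide":[0,0,-2],"turn":[0,0,0],"grip":1},{"slide":[0,0,-2],"turn":[0,0,0],"grip":1}]'
```

```text
time_s: 12.95
tool_pos: [0.4863, -0.327, 0.1609]
tool_rot: [3.136, -0.181, 0.0]
ft_force: [-0.7, -0.1, -0.6]
width: 0.0404
gripper_force: 60.7
```

```bash
python3 -m handwheel '[{"slide":[0,0,-1.5],"turn":[0,0,0],"grip":1},{"slide":[0,0,-3],"turn":[0,0,0],"grip":1},{"slide":[0,0,-4.5],"turn":[0,0,0],"grip":1},{"slide":[0,0,-5.7],"turn":[0,0,0],"grip":1},{"slide":[0,0,-6.4],"turn":[0,0,0],"grip":1},{"slide":[0,0,-6.8],"turn":[0,0,0],"grip":1},{"slide":[0,0,-6.95],"turn":[0,0,0],"grip":1},{"slide":[0,0,-6.95],"turn":[0,0,0],"grip":1},{"slide":[0,0,-6.95],"turn":[0,0,0],"grip":1}]'; python3 -m handwheel '[{"slide":[0,0,-0.1],"turn":[0,0,0],"grip":1},{"slide":[0,0,-0.2],"turn":[0,0,0],"grip":1},{"slide":[0,0,-0.2],"turn":[0,0,0],"grip":1},{"slide":[0,0,-0.2],"turn":[0,0,0],"grip":1}]'
```

```text
time_s: 13.7
tool_pos: [0.4865, -0.3272, 0.0919]
tool_rot: [3.136, -0.181, 0.001]
ft_force: [0.1, 0.2, -1.4]
width: 0.0404
gripper_force: 60.8
time_s: 14.03
tool_pos: [0.4868, -0.3272, 0.0907]
tool_rot: [3.136, -0.181, 0.002]
ft_force: [-1.0, 1.1, 6.5]
width: 0.0407
gripper_force: 65.5
```

```bash
python3 -m handwheel '[{"slide":[0,0,0],"turn":[0,0,0],"grip":0.4},{"slide":[0,0,0],"turn":[0,0,0],"grip":0.15},{"slide":[0,0,0],"turn":[0,0,0],"grip":0.1},{"slide":[0,0,0.5],"turn":[0,0,0],"grip":0.1},{"slide":[0,0,2],"turn":[0,0,0],"grip":0.1},{"slide":[0,0,4.5],"turn":[0,0,0],"grip":0.1},{"slide":[0,0,8],"turn":[0,0,0],"grip":0.1},{"slide":[0,0,12],"turn":[0,0,0],"grip":0.1},{"slide":[0,0,14],"turn":[0,0,0],"grip":0.5},{"slide":[0,0,14],"turn":[0,0,0],"grip":1}]'; python3 - <<'E'
from fit import *
for n in("top","scene"):
    p,P=cloud(n)
    q=box(P,(.44,-.38,.085),(.54,-.28,.12));print(len(q),circ(q).round(4),q[:,2].max())
    q=box(P,(.44,-.38,.055),(.54,-.28,.08));print(len(q),circ(q).round(4))
print(np.round(ctrl.read_state()["tool_pos"],4))
save("s5",p[150:350,100:400].repeat(2,0).repeat(2,1))
E
```

```text
time_s: 14.87
tool_pos: [0.489, -0.3289, 0.2349]
tool_rot: [3.131, -0.181, 0.015]
ft_force: [0.8, -0.3, -0.7]
width: 0.0543
gripper_force: 0.0
118 [ 0.4871 -0.326   0.0184] 0.11585340378029829
166 [ 0.4814 -0.325   0.0261]
372 [ 0.4879 -0.3272  0.0186] 0.11284876808455424
394 [ 0.485  -0.3272  0.0294]
[ 0.4864 -0.3271  0.2304]
```

View pics/s5.png

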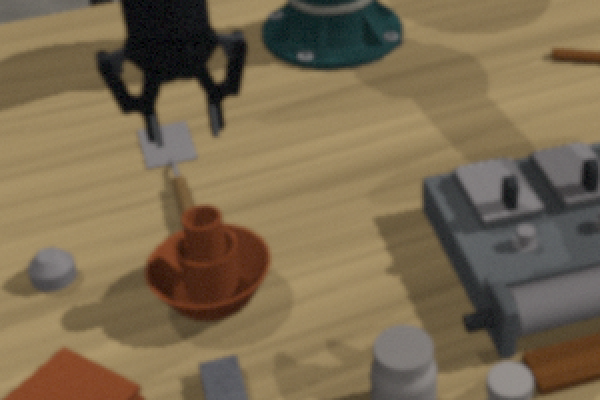

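Pot and beaker are nested upright (crop px 208,250). Next the bolts, with shut fingers.

```bash
python3 -m handwheel '[{"slide":[1.2,3,0],"turn":[0,0,0],"grip":1},{"slide":[2.6,7,0],"turn":[0,0,0],"grip":1},{"slide":[4.1,10.8,0],"turn":[0,0,0],"grip":1},{"slide":[5.5,14.5,0],"turn":[0,0,0],"grip":1},{"slide":[6.9,18,0],"turn":[0,0,0],"grip":1},{"slide":[8.3,21.7,0],"turn":[0,0,0],"grip":1},{"slide":[9.7,25.4,0],"turn":[0,0,0],"grip":1},{"slide":[11,29,0],"turn":[0,0,0],"grip":1},{"slide":[12,31.3,0],"turn":[0,0,0],"grip":1},{"slide":[12.36,32.2,-1],"turn":[0,0,0],"grip":1}]';python3 -m handwheel '[{"slide":[0,0,-2],"turn":[0,0,0],"grip":1},{"slide":[0,0,-4.5],"turn":[0,0,0],"grip":1},{"slide":[0,0,-7],"turn":[0,0,0],"grip":1},{"slide":[0,0,-9.5],"turn":[0,0,0],"grip":1},{"slide":[0,0,-11.2],"turn":[0,0,0],"grip":1},{"slide":[0,0,-11.5],"turn":[0,0,0],"grip":1},{"slide":[0,0,-11.5],"turn":[0,0,0],"grip":1},{"slide":[0,0,-11.5],"turn":[0,0,0],"grip":1}]'
```

```text
time_s: 15.8
tool_pos: [0.6116, 0.0015, 0.2187]
tool_rot: [-3.134, 0.169, -0.002]
ft_force: [0.8, 1.1, 0.4]
width: 0.0003
gripper_force: 0.0
time_s: 16.47
tool_pos: [0.6094, -0.0058, 0.1039]
tool_rot: [3.136, -0.182, -0.002]
ft_force: [0.8, -0.2, 0.1]
width: 0.0
gripper_force: 0.0
```

```bash
python3 -m handwheel '[{"slide":[0,0,-0.5],"turn":[0,0,0],"grip":1},{"slide":[0,0,-0.9],"turn":[0,0,0],"grip":1},{"slide":[0,0,-1.1],"turn":[0,0,0],"grip":1},{"slide":[0,0,-1.2],"turn":[0,0,0],"grip":1},{"slide":[0,0,-1.3],"turn":[0,0,0],"grip":1},{"slide":[0,0,-1.4],"turn":[0,0,0],"grip":1},{"slide":[0,0,-1.5],"turn":[0,0,0],"grip":1},{"slide":[0,0,-1.5],"turn":[0,0,0],"grip":1},{"slide":[0,0,-1.5],"turn":[0,0,0],"grip":1}]'
```

```text
time_s: 17.22
tool_pos: [0.6099, -0.0049, 0.0895]
tool_rot: [-3.136, 0.181, -0.0]
ft_force: [0.3, -0.0, 2.8]
width: 0.0001
gripper_force: 1.2
```

```bash
python3 -m handwheel '[{"slide":[0,0,-0.1],"turn":[0,0,0],"grip":1},{"slide":[0,0,-0.2],"turn":[0,0,0],"grip":1},{"slide":[0,0,-0.3],"turn":[0,0,0],"grip":1},{"slide":[0,0,-0.3],"turn":[0,0,0],"grip":1},{"slide":[0,0,-0.3],"turn":[0,0,0],"grip":1}]'
```

```text
time_s: 17.63
tool_pos: [0.6099, -0.0049, 0.0861]
tool_rot: [-3.136, 0.181, -0.0]
ft_force: [0.4, 0.6, 0.6]
width: -0.0
gripper_force: 0.4
```

```bash
python3 -m handwheel '[{"slide":[0,0,-0.1],"turn":[0,0,0],"grip":1},{"slide":[0,0,-0.2],"turn":[0,0,0],"grip":1},{"slide":[0,0,-0.3],"turn":[0,0,0],"grip":1},{"slide":[0,0,-0.4],"turn":[0,0,0],"grip":1},{"slide":[0,0,-0.4],"turn":[0,0,0],"grip":1},{"slide":[0,0,-0.4],"turn":[0,0,0],"grip":1}]'
```

```text
time_s: 18.13
tool_pos: [0.61, -0.0049, 0.084]
tool_rot: [-3.136, 0.181, -0.001]
ft_force: [-2.9, 0.2, 13.9]
width: -0.0001
gripper_force: 7.1
```

Bolt a sank 8 mm under a few N and bottomed out, so it is the loose one. I'll lift off, confirm by camera, and collect joint data to check the reach for the cap's arc.

```bash
cat > q.py <<'E'
from h import *
s=ctrl.read_state();print(np.round(s["q"],4).tolist(),np.round(s["tool_pos"],4).tolist())
E
python3 q.py; python3 -m handwheel '[{"slide":[0,0,1.5],"turn":[0,0,0],"grip":1},{"slide":[0,0,4],"turn":[0,0,0],"grip":1},{"slide":[-1,0.1,8],"turn":[0,0,0],"grip":0.8},{"slide":[-3,0.3,8],"turn":[0,0,0],"grip":0.65},{"slide":[-4.87,0.57,8],"turn":[0,0,0],"grip":0.65},{"slide":[-4.87,0.57,8],"turn":[0,0,0],"grip":0.65},{"slide":[-4.87,0.57,8],"turn":[0,0,0],"grip":0.65},{"slide":[-4.87,0.57,8],"turn":[0,0,0],"grip":0.65}]'; python3 q.py; python3 - <<'E'
from fit import *
for n in("top","scene"):
    p,P=cloud(n)
    for c in((.610,-.005),(.6215,.0935),(.633,.193)):
        q=box(P,(c[0]-.008,c[1]-.008,.053),(c[0]+.008,c[1]+.008,.08));print(n,len(q),np.round(np.percentile(q[:,2],[50,90]),4) if len(q) else 0)
    q=box(P,(.54,-.02,.085),(.585,.02,.112));print("tab",len(q),((q.min(0)+q.max(0))/2).round(4) if len(q) else 0)
E
```

```text
[-0.0886, 0.6768, 0.0321, 1.9781, -0.0433, 0.4869, -1.7115] [0.61, -0.0049, 0.084]
time_s: 18.8
tool_pos: [0.5617, 0.0007, 0.1622]
tool_rot: [3.136, -0.181, 0.001]
ft_force: [-0.2, -0.8, 0.3]
width: 0.0299
gripper_force: 0.0
[-0.113, 0.5133, 0.0422, 2.0525, -0.0378, 0.5756, -1.7305] [0.5617, 0.0007, 0.1622]
top 0 0
top 10 [0.0709 0.0732]
top 33 [0.0695 0.0725]
tab 0 0
scene 46 [0.0613 0.063 ]
scene 56 [0.0674 0.0706]
scene 48 [0.0683 0.0703]
tab 83 [5.618e-01 2.000e-04 9.700e-02]
```

Bolt a's top now reads 0.062 (b and c 0.070), which confirms it. A rough planar model of the joints shows that a fully tilted wrist is out of reach at the top. So I'll keep the tool vertical and let the tab pivot between the pads.

```bash
python3 -m handwheel '[{"slide":[0,0,-2],"turn":[0,0,0],"grip":0.65},{"slide":[0,0,-4],"turn":[0,0,0],"grip":0.65},{"slide":[0,0,-5.6],"turn":[0,0,0],"grip":0.65},{"slide":[0,0,-6.3],"turn":[0,0,0],"grip":0.65},{"slide":[0,0,-6.3],"turn":[0,0,0],"grip":0.65},{"slide":[0,0,-6.3],"turn":[0,0,0],"grip":0.8},{"slide":[0,0,-6.3],"turn":[0,0,0],"grip":1},{"slide":[0,0,-6.3],"turn":[0,0,0],"grip":1},{"slide":[0,0,-6.3],"turn":[0,0,0],"grip":1},{"slide":[0,0,-6.3],"turn":[0,0,0],"grip":1}]'; python3 -c "
import numpy as np
g=np.array([.086,.034])
for t in np.arange(.1,1.25,.1):
    c,s=np.cos(t),np.sin(t); d=np.array([[c,-s],[s,c]])@g-g
    print(round(t,1),np.round(100*np.array([d[0]*.9933,-d[0]*.1155,d[1]]),2).tolist())"
```

```text
time_s: 19.73
tool_pos: [0.5618, 0.0005, 0.1]
tool_rot: [3.136, -0.181, 0.003]
ft_force: [0.9, -1.0, -0.9]
width: 0.0113
gripper_force: 59.3
0.1 [-0.38, 0.04, 0.84]
0.2 [-0.84, 0.1, 1.64]
0.3 [-1.38, 0.16, 2.39]
0.4 [-1.99, 0.23, 3.08]
0.5 [-2.66, 0.31, 3.71]
0.6 [-3.4, 0.4, 4.26]
0.7 [-4.18, 0.49, 4.74]
0.8 [-5.01, 0.58, 5.14]
0.9 [-5.88, 0.68, 5.45]
1.0 [-6.77, 0.79, 5.67]
1.1 [-7.68, 0.89, 5.81]
1.2 [-8.59, 1.0, 5.85]
```

Gripped at 11 mm. First lift to 0.3 rad, slowly.

```bash
python3 -m handwheel '[{"slide":[-0.18,0.02,0.43],"turn":[0,0,0],"grip":1},{"slide":[-0.38,0.04,0.84],"turn":[0,0,0],"grip":1},{"slide":[-0.6,0.07,1.25],"turn":[0,0,0],"grip":1},{"slide":[-0.84,0.1,1.64],"turn":[0,0,0],"grip":1},{"slide":[-1.1,0.13,2.02],"turn":[0,0,0],"grip":1},{"slide":[-1.38,0.16,2.39],"turn":[0,0,0],"grip":1},{"slide":[-1.38,0.16,2.39],"turn":[0,0,0],"grip":1},{"slide":[-1.38,0.16,2.39],"turn":[0,0,0],"grip":1}]'
```

```text
time_s: 20.4
tool_pos: [0.5472, 0.0022, 0.1238]
tool_rot: [3.136, -0.181, 0.0]
ft_force: [1.1, -1.5, -1.8]
width: 0.0106
gripper_force: 59.0
```

Low force, and it tracks the arc. On to 0.7 rad (deltas from 0.3), then 1.1.

```bash
python3 -m handwheel '[{"slide":[-0.3,0.03,0.36],"turn":[0,0,0],"grip":1},{"slide":[-0.61,0.07,0.69],"turn":[0,0,0],"grip":1},{"slide":[-0.94,0.11,1.01],"turn":[0,0,0],"grip":1},{"slide":[-1.28,0.15,1.32],"turn":[0,0,0],"grip":1},{"slide":[-1.65,0.19,1.6],"turn":[0,0,0],"grip":1},{"slide":[-2.02,0.24,1.87],"turn":[0,0,0],"grip":1},{"slide":[-2.4,0.28,2.12],"turn":[0,0,0],"grip":1},{"slide":[-2.8,0.33,2.35],"turn":[0,0,0],"grip":1},{"slide":[-2.8,0.33,2.35],"turn":[0,0,0],"grip":1},{"slide":[-2.8,0.33,2.35],"turn":[0,0,0],"grip":1}]'; python3 - <<'E'
from h import *
p,P=cloud("scene");save("s6",p[150:350,220:520].repeat(2,0).repeat(2,1))
E
python3 q.py
```

```text
time_s: 21.23
tool_pos: [0.519, 0.0055, 0.1471]
tool_rot: [3.136, -0.181, -0.0]
ft_force: [1.8, -3.9, -2.5]
width: 0.011
gripper_force: 58.8
[-0.1279, 0.4973, 0.04, 2.1526, -0.0402, 0.4928, -1.7436] [0.5192, 0.0055, 0.147]
```

View pics/s6.png

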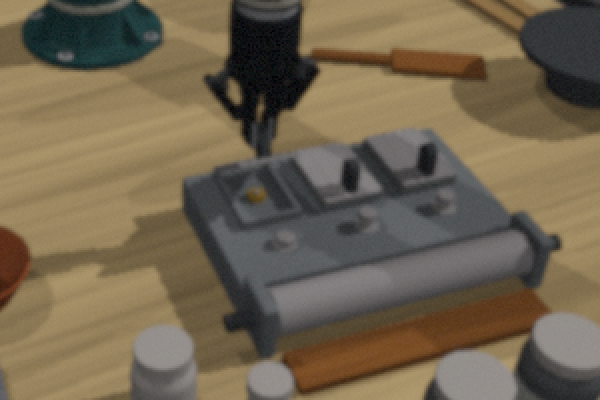

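The recess under cap a shows with its nut (crop px 255,195), the cap is nearly edge-on beneath the gripper, and b and c are shut. On to 1.1 rad.

```bash
python3 -m handwheel '[{"slide":[-0.41,0.05,0.21],"turn":[0,0,0],"grip":1},{"slide":[-0.83,0.09,0.4],"turn":[0,0,0],"grip":1},{"slide":[-1.26,0.14,0.56],"turn":[0,0,0],"grip":1},{"slide":[-1.7,0.19,0.71],"turn":[0,0,0],"grip":1},{"slide":[-2.14,0.25,0.83],"turn":[0,0,0],"grip":1},{"slide":[-2.59,0.3,0.93],"turn":[0,0,0],"grip":1},{"slide":[-3.05,0.35,1.01],"turn":[0,0,0],"grip":1},{"slide":[-3.5,0.4,1.07],"turn":[0,0,0],"grip":1},{"slide":[-3.5,0.4,1.07],"turn":[0,0,0],"grip":1},{"slide":[-3.5,0.4,1.07],"turn":[0,0,0],"grip":1}]'; python3 - <<'E'
from fit import *
for n in ("scene","top"):
    p,P=cloud(n)
    if n=="scene":save("s7",p)
    q=P.reshape(-1,3)-np.array([.4759,.0107,.062]); X=q@[.9933,-.1155,0];Y=q@[.1155,.9933,0];Z=q[:,2]
    m=(abs(Y)<.034)&(X>-.02)&(X<.11)&(Z>.012)&(Z<.12)&(abs(Y)>.02)
    print(n,m.sum(),np.round(np.percentile(np.arctan2(Z[m],X[m]),[10,50,90]),2) if m.sum() else 0)
    q=box(P,(.44,-.38,.085),(.54,-.28,.12));print("beaker",len(q),circ(q).round(4) if len(q)>20 else 0)
s=ctrl.read_state();print(s["tool_pos"],s["ft_force"],s["gripper_force"])
E
```

```text
time_s: 22.12
tool_pos: [0.4853, 0.0095, 0.1581]
tool_rot: [-3.136, 0.18, -0.004]
ft_force: [3.8, -3.4, -1.6]
width: 0.0109
gripper_force: 58.6
scene 191 [1.02 1.04 1.11]
beaker 370 [ 0.4877 -0.3269  0.0187]
top 0 0
beaker 132 [ 0.4873 -0.3261  0.0186]
[0.48534351 0.00952835 0.15807246] [ 4.17232313 -4.03073936 -2.86440353] 58.66470225878402
```

View pics/s7.png

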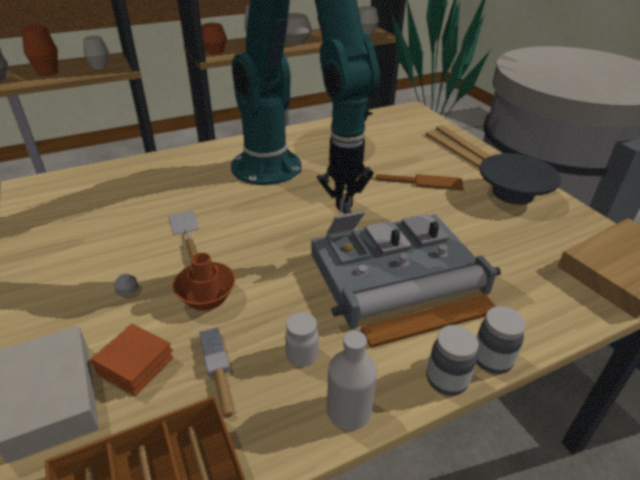

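Cap a stands open at about 1.05 rad (px 345,225) with its nut visible. Caps b and c are shut, the ware is nested and nothing else has been disturbed. Handing in.

```bash
python3 -m handwheel '[{"slide":[0,0,0],"turn":[0,0,0],"grip":1},{"slide":[0,0,0],"turn":[0,0,0],"grip":1},{"slide":[0,0,0],"turn":[0,0,0],"grip":1}]'; python3 -c "
from bench import ctrl
print(ctrl.sign_off())"
```

```text
time_s: 22.47
tool_pos: [0.4854, 0.0095, 0.158]
tool_rot: [-3.136, 0.18, -0.004]
ft_force: [3.4, -3.9, -2.6]
width: 0.011
gripper_force: 58.7
the job is handed in; nothing more can be done
None
```

The job is handed in at 22.5 s: pot nested in the bowl and beaker in the pot, bolt a found loose (8 mm down), and cap a gripped open at about 1.05 rad with caps b and c shut.

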